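Catch the falling medicine-case cover and let it down softly

ROBOT

A 6-joint arm with a two-finger parallel gripper is mounted at the origin on the work surface. World frame = base frame: x ahead of the robot, y to its left, z up, the work surface at z = 0. Lengths are in mm, angles in degrees, forces in N, time in s.
With the tool pointing down it reaches from about 350 to 850 mm from the base axis. Payload 8.1 kg.
Tool frame: the origin (TCP) lies midway between the tips of the shut fingers; the grasp point (between the pads) lies 19 mm behind it; z points along the fingers, y is the line along which they close (so a half turn about z gives the same grasp; the last joint's range is limited). The gripper opens to 85 mm and grips with 20 to 120 N. Pads are 22 mm wide; open, the fingers measure 114 mm over their backs; the gripper's body (76 mm by 85 mm) begins 54 mm behind the grasp point. The pads swing forward as they close: fully open they stand 13 mm farther back than shut.
Start: joints at [58.992, 7.471, 85.268, -0, 87.261, -4.893], TCP at [264.089, 538.76, 231.292] pointing down, gripper open.
Joint ranges: [-169.43, 169.43], [-51.17, 129.36], [1.28, 143.12], [-76.62, 256.62], [0, 156.53], [-152.29, 152.29]. Speed limits (degrees/s): [136.94, 136.94, 159.86, 180, 180, 180].

INTERFACE

Orientations are given as [roll, pitch, yaw] about the fixed x, y, z axes, in that order (R = Rz(yaw) Ry(pitch) Rx(roll)).
In Python, from bench import sense, snapshot, camera_params, hand_in, masks_of, pinpoint gives the robot as it stands.
- The arm moves only by the tool step_arm, never from a script. Its argument "targets" is a list of rows, each an object with "angular": the turn, a rotation vector about the tool's x, y, z scaled (see below), a list of three; "dp": the shift along the tool's x, y, z scaled (see below), a list of three; "fingers": the closure, from 0 (fully open) to 1 (shut). A call has exactly 8 rows; each row is the pose to reach, as a shift and turn from the pose commanded when the call began, along the tool's axes at that moment, turning the shorter way round; what a row does not reach only later rows make up. The controller multiplies each number of a shift by 0.2 m and each number of a turn by 180 degrees. A row lasts 1/8 s, in which the tool goes at most 62.5 mm and 10.7 degrees, less where a joint would pass 70% of its speed; a pose out of reach is approached as far as the arm can. A call with a number of a shift or a turn outside -1 to 1 is refused whole. A call with a gripper value outside its range is refused whole. The fingers move at their own pace and stop on an object; "newtons" is the grip in N (left out, the last holds). Time passes only in rows, so rows that repeat a pose let the fingers close, or fill a call up. It gives the time, the measured TCP pose, the force, the opening and the grip force at its end, in the units of the state.
- sense(): the state, without advancing time (a new reading comes with each control period).
- snapshot(name): name is "scene" or "top" or "wrist"; returns the picture (384x512x3 uint8, blue, green, red); there is no depth.
- camera_params(name): a dict with "vfov" (degrees; the focal length in pixels is half the picture's height over the tangent of half this angle, whatever the lens; pixels are square), "cx", "cy" (the principal point, pixels), "R" (3x3) and "t" (3): a world point X has camera coordinates R X + t. Camera axes: x right, y down, z forward; pixel columns grow to the right and rows downward; lengths in mm; the calibration is good to about 2 mm. A picture is of the moment at which its call begins: read the wrist's pose just before it. camera_params takes no time and is no camera call; for the wrist camera it gives the pose at the moment of the call.
- hand_in(): hands the job in; it is judged then, once.
Trained networks look in the newest picture that a camera, given by its name, has taken for a name from the list of things; names that differ only in an ending like _2 or _b are one class to them, and where a whole thing is asked for, a point or a joint stands for the part that bears it (a point fixed in the world has none). Each returns a list of dicts, best first, with "conf" (0 to 1); they miss things now and then, are a little off and sometimes report something else, mostly with a low value. They report only what shows in the picture. A call takes as long as a camera call.
- masks_of(camera, label): "pixels" (384x512 bool, what is visible of it) and "at" ([column, row] in pixels, amid what is visible of it).
- pinpoint(camera, label): "at" ([column, row] in pixels: a listed point, or the origin of a listed thing).
The state is a dict: "time": time; "joint_pos": joint angles; "qd": joint speeds; "joint_efforts": joint torques, N m; "tool_pos": TCP position; "tcp_rot": TCP orientation; "ft_force": force on the tool from outside, world axes, zero at the start; "wrist_torque": the same for the moment, N m; "finger_gap": finger opening in mm; "grip_force": force on a finger pad.
Only numpy, scipy, OpenCV 4.12 (cv2) and the standard library are available. Lean on these libraries where they do the work, as an engineer would, in place of code of your own. Each camera call takes 0.05 s, during which the arm holds its last target. There are 200 camera calls.

TASK

The cover of the medicine case stands open, leaning back: nudge it forward past upright so that it drops by itself, catch it on a finger (its back, for instance) while it is still at least a third of the way up, and lower it gently until it is fully shut, without letting it fall or bang down. Only touch the cover, never pinch it. Leave the case where it stands and the bottles, tape roll and cup undisturbed, and finish clear of everything.

Things in the scene. Friction and masses are not known exactly. Their poses are not given: they have to be found in the camera images.
- case: white open medicine case full of vials, loose on the trolley, 0.95 kg, 150 (its x) by 240 (its y) by 100 mm high, walls 6 mm. Origin at the centre of its underside; the cover's hinge line runs along y on the top of its +x wall; the cover drops towards its -x side, over the front wall.
- cover (a joint): cover angle, rad: 0 shut, 1.57 upright, 1.85 leaning back on its stop (start). Below about 1.5 it drops shut by itself, slowed by a damped hinge: 0.1 rad/s at first, near 1 rad/s when almost flat (about 2 s from 1.4 to 0.6); it stops at once where something holds it. Above 1.64 it sinks back onto the stop. About 0.3 kg; holding its edge up takes 1 to 2 N.
- cover_edge (a point): middle of the free edge of the cover (grey flat panel, 170 mm from hinge line to edge, 248 wide, 6 thick), half-way through its thickness; moves with it. x: from edge to hinge in its plane; z: out of its outer face. Shut, it lies on the rim 100 mm up and its edge juts 20 mm past the case's front (-x) wall, so a finger can stay under the lip until it is shut.
- cover_hinge (a point): middle of the hinge line, level with the underside of the cover, 100 mm above the trolley top, on the outer face of the case's +x wall (75 mm from the case's origin). Moves with the cover, axes as cover_edge.
- feed_a: bystander: square white feeding bottle with purple cap, 60 by 60 mm, 144 mm high, upright; origin under its centre
- feed_b: bystander: another feeding bottle like feed_a
- tape: bystander: roll of white tape lying flat, 80 mm across, 25 mm high; origin under its centre
- cup: bystander: small white medicine cup, 56 mm across, 40 mm high; origin under its centre

How it is judged (in metres and radians):
On the way, in this order (a step that is already met when the one before it is completed fails the run):
1. the cover has gone past upright and drops by itself, untouched (value of joint cover between 0.6 and 1.5 rad and velocity of joint cover below -0.05 rad/s and contact force between each of the arm, the fingers and cover below 0.05 N), for 0.1 s.
2. the cover is caught: it bears on a finger, still at least 0.4 rad open, and is slowed below 0.45 rad/s (contact force between the fingers and cover above 0.2 N and value of joint cover between 0.4 and 1.45 rad and velocity of joint cover above -0.45 rad/s), for 0.1 s.
At the end, for the whole second after the job is handed in: the cover is shut (within 0.03 rad) and at rest, the case stands flat within 25 mm of where it was and the bystanders within 30 mm of where they were (value of joint cover below 0.03 rad and angular speed of cover below 0.1 rad/s and distance of case from where it was at the start of the episode below 0.025 m and angle between case's own z axis and vertical below 0.05 rad and distance of each of feed_a, feed_b, tape, cup from where it was at the start of the episode below 0.03 m); the robot touches nothing.
It fails at once if the cover comes down hard (faster than 0.6 rad/s between 0.35 and 0.03 rad) (value of joint cover between 0.03 and 0.35 rad and velocity of joint cover below -0.6 rad/s).
It fails at once if the cover is pinched between the fingers (the grasp point lies within its thickness while the fingers touch it) (contact force between the fingers and cover above 0.3 N and z of the grasp point in the frame of cover_edge between -0.005 and 0.005 m and x of the grasp point in the frame of cover_edge between -0.003 and 0.17 m and y of the grasp point in the frame of cover_edge between -0.13 and 0.13 m).
It fails at once if the case is shoved more than 25 mm, tipped or lifted (distance of case from where it was at the start of the episode above 0.025 m or angle between case's own z axis and vertical above 0.1 rad).
It fails at once if a bystander is moved more than 30 mm or lifted (distance of any of feed_a, feed_b, tape, cup from where it was at the start of the episode above 0.03 m).
It also fails if it takes over 58 s, if anything falls off the work surface, if the arm or the gripper's body presses on something with over 40 N, if the wrist force passes 120 N, or if a joint passes its speed limit or range.

## Working session

There is one attempt and no reset: what is moved stays moved. The work goes in short steps, Python scripts to look and compute and a tool call to move; the robot and the scene stay as the last step left them, time stands still between calls to the robot, and variables do not carry over. Pictures are saved under pics/ and viewed, at most 10 in all, crops included, and the job is handed in when it is done.

Besides the shell and the picture viewer there is one more tool, called after "Call:" by a JSON object that holds its "op" and its "data", one argument or row to a line. step_arm: Moves the arm, as the interface text tells. Its arguments: {"type":"object","properties":{"targets":{"type":"array","items":{"type":"object","properties":{"angular":{"type":"array","items":{"type":"number","minimum":-1,"maximum":1}},"dp":{"type":"array","items":{"type":"number","minimum":-1,"maximum":1}},"fingers":{"type":"number"}}}},"newtons":{"type":"number"}},"required":["targets"]}

```bash
mkdir -p pics; cat > h.py <<'E'
import numpy as np,cv2
from bench import sense,snapshot,camera_params,hand_in,masks_of,pinpoint
def ray(c,px):
    p=camera_params(c);f=192/np.tan(np.radians(p['vfov']/2));R=np.array(p['R']);t=np.array(p['t'])
    d=R.T@np.array([(px[0]-p['cx'])/f,(px[1]-p['cy'])/f,1]);return -R.T@t,d/np.linalg.norm(d)
def at_z(c,px,z):
    o,d=ray(c,px);return o+d*(z-o[2])/d[2]
def tri(obs):
    A=np.zeros((3,3));b=np.zeros(3)
    for c,px in obs:
        o,d=ray(c,px);P=np.eye(3)-np.outer(d,d);A+=P;b+=P@o
    X=np.linalg.solve(A,b);return X,[float(np.linalg.norm((np.eye(3)-np.outer(d,d))@(X-o))) for o,d in (ray(c,p) for c,p in obs)]
E
python3 - <<'E'
from h import *
np.set_printoptions(precision=1,suppress=True)
s=sense();print(s['time'],s['tool_pos'],s['tcp_rot'])
ims=[]
for c in ['scene','top']:
    im=snapshot(c);ims.append(im)
    o,_=ray(c,(256,192));print(c,o)
    for l in ['case','cover_edge','cover_hinge','feed_a','tape','cup']:
        for r in pinpoint(c,l)[:3]:
            if r['conf']>.3: print(c,l,round(r['conf'],2),np.array(r['at']),at_z(c,r['at'],100 if l=='cover_hinge' else 270 if l=='cover_edge' else 0))
cv2.imwrite('pics/a.png',ims[0]);cv2.imwrite('pics/b.png',ims[1])
E
```

```text
0.0 [263.8 538.3 230.2] [-179.9   -0.   153.9]
scene [ 945.2 -540.5  710.9]
scene case 0.67 [248.6 163.9] [486.8  61.1   0. ]
scene cover_edge 0.56 [229.7 108. ] [537.2 -61.4 270. ]
scene cover_hinge 0.57 [242.8 157.5] [527.2 -13.8 100. ]
scene feed_a 0.96 [367.3 188.8] [784.8 161.2   0. ]
scene feed_a 0.92 [194.5 334. ] [ 678.9 -369.7    0. ]
scene tape 0.86 [127.1 283.9] [ 496.5 -371.8    0. ]
scene cup 0.59 [339.3 221.1] [775.1  27.4   0. ]
top [460.  -73.6 852.4]
top case 0.87 [207.6 257.9] [494.9  56.5   0. ]
top cover_edge 0.84 [252.3 227.8] [533.6 -55.3 270. ]
top cover_hinge 0.64 [234.4 245.3] [517.7 -13.5 100. ]
top feed_a 0.72 [175.5 139.8] [788.  153.1   0. ]
top tape 0.67 [390.7 253.5] [ 512.9 -373.6    0. ]
top cup 0.92 [227.7 149.1] [765.3  19.7   0. ]
```

View pics/a.png

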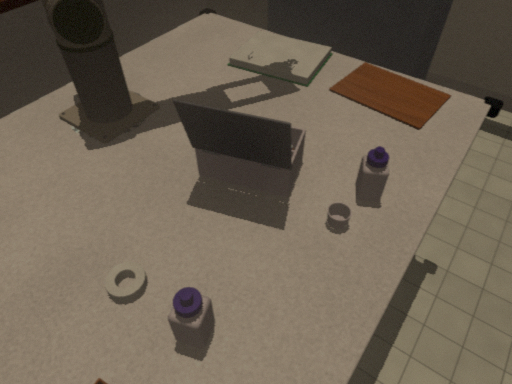

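View pics/b.png

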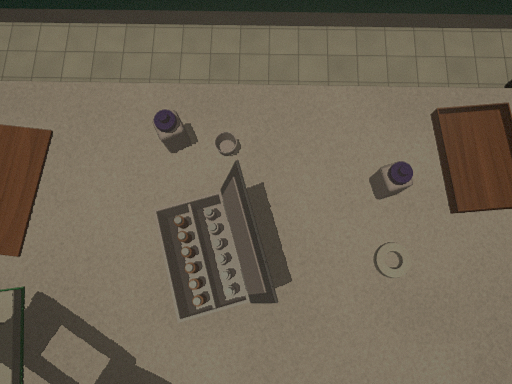

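The scene view shows the case mid-table with its grey cover leaning back towards -y, edge near (185–290, 103–125). The bottles are at (375,180) and (190,320), the tape at (127,284) and the cup at (339,215). The top view agrees: the case's front rim runs (158,210)–(181,317) and the cover's edge (237,163)–(275,303).

Next I fit the case pose with the known geometry. The plan is to straddle the cover's edge with open fingers tilted 45°: the rear finger nudges and the front finger catches.

```bash
python3 - <<'E'
from h import *
from scipy.optimize import minimize
np.set_printoptions(precision=1,suppress=True)
def box(x0,x1,y0,y1,z0,z1): return np.array([[x,y,z] for x in(x0,x1) for y in(y0,y1) for z in(z0,z1)],float)
th=1.85;c,s=np.cos(th),np.sin(th)
cov=box(0,170,-124,124,0,6) # u along cover from hinge, n
C=np.c_[75-(cov[:,0]*c-cov[:,2]*s),cov[:,1],100+cov[:,0]*s+cov[:,2]*c]
B=box(-75,75,-120,120,0,100)
M={}
for cam in['scene','top']:
    snapshot(cam)
    for l in['case','cover_edge']:
        r=masks_of(cam,l)[0];M[cam,l]=r['pixels'];print(cam,l,r['conf'],r['pixels'].sum())
P={k:camera_params(k) for k in['scene','top']}
def sil(cam,X,p):
    a=np.radians(p[2]);W=np.c_[X[:,0]*np.cos(a)-X[:,1]*np.sin(a)+p[0],X[:,0]*np.sin(a)+X[:,1]*np.cos(a)+p[1],X[:,2]]
    q=P[cam];f=192/np.tan(np.radians(q['vfov']/2));Y=W@np.array(q['R']).T+q['t']
    uv=np.c_[q['cx']+f*Y[:,0]/Y[:,2],q['cy']+f*Y[:,1]/Y[:,2]]
    m=np.zeros((384,512),np.uint8);cv2.fillConvexPoly(m,np.round(cv2.convexHull(uv.astype(np.float32))*16).astype(np.int32),1,shift=4);return m>0
def cost(p,full=False):
    v=[]
    for cam in P:
        k=sil(cam,C,p);u=k|sil(cam,B,p);
        for a,b in((k,M[cam,'cover_edge']),(u,M[cam,'case']|M[cam,'cover_edge'])): v.append((a&b).sum()/(a|b).sum())
    return v if full else -sum(v)
best=min((minimize(cost,[492,58,y0],method='Nelder-Mead',options=dict(initial_simplex=[[492,58,y0],[505,58,y0],[492,70,y0],[492,58,y0+6]])) for y0 in(-66,-72,-78)),key=lambda r:r.fun)
print(best.x,cost(best.x,True))
x,y,a=best.x;a=np.radians(a);ex=np.array([np.cos(a),np.sin(a)]);print('hinge',best.x[:2]+75*ex,'edge',best.x[:2]+122*ex)
E
```

```text
scene case 0.67 8173
scene cover_edge 0.83 4911
top case 0.91 11969Traceback (most recent call last):
  File "<stdin>", line 13, in <module>
IndexError: list index out of range
```

```bash
cat > fit.py <<'E'
from h import *
from scipy.optimize import minimize
np.set_printoptions(precision=1,suppress=True)
def box(x0,x1,y0,y1,z0,z1): return np.array([[x,y,z] for x in(x0,x1) for y in(y0,y1) for z in(z0,z1)],float)
th=1.85;c,s=np.cos(th),np.sin(th)
cov=box(0,170,-124,124,0,6)
C=np.c_[75-(cov[:,0]*c-cov[:,2]*s),cov[:,1],100+cov[:,0]*s+cov[:,2]*c]
B=box(-75,75,-120,120,0,100)
M={}
for cam in['scene','top']:
    snapshot(cam);Z=np.zeros((384,512),bool)
    for l in['case','cover_edge','cover_hinge','cover']:
        r=masks_of(cam,l)
        if r: Z|=r[0]['pixels'];print(cam,l,r[0]['conf'],r[0]['pixels'].sum())
        if r and l!='case': M[cam,'cover']=r[0]['pixels']
    M[cam,'all']=Z
P={k:camera_params(k) for k in['scene','top']}
def sil(cam,X,p):
    a=np.radians(p[2]);W=np.c_[X[:,0]*np.cos(a)-X[:,1]*np.sin(a)+p[0],X[:,0]*np.sin(a)+X[:,1]*np.cos(a)+p[1],X[:,2]]
    q=P[cam];f=192/np.tan(np.radians(q['vfov']/2));Y=W@np.array(q['R']).T+q['t']
    uv=np.c_[q['cx']+f*Y[:,0]/Y[:,2],q['cy']+f*Y[:,1]/Y[:,2]]
    m=np.zeros((384,512),np.uint8);cv2.fillConvexPoly(m,np.round(cv2.convexHull(uv.astype(np.float32))*16).astype(np.int32),1,shift=4);return m>0
def cost(p,full=False):
    v=[]
    for (cam,w),b in M.items():
        k=sil(cam,C,p);a=k if w=='cover' else k|sil(cam,B,p);v.append((a&b).sum()/(a|b).sum())
    return v if full else -sum(v)
best=min((minimize(cost,[492,58,y0],method='Nelder-Mead',options=dict(initial_simplex=[[492,58,y0],[505,58,y0],[492,70,y0],[492,58,y0+6]])) for y0 in(-66,-72,-78)),key=lambda r:r.fun)
print(list(M),best.x,cost(best.x,True))
x,y,a=best.x;a=np.radians(a);ex=np.array([np.cos(a),np.sin(a)]);print('hinge',best.x[:2]+75*ex,'edge',best.x[:2]+122*ex)
for cam in P:
    im=snapshot(cam)
    for X in(C,B): cv2.drawContours(im,cv2.findContours(sil(cam,X,best.x).astype(np.uint8),0,2)[0],-1,(0,0,255),1)
    cv2.imwrite(f'pics/fit_{cam}.png',im)
cv2.imwrite('pics/fit.png',np.hstack([cv2.resize(cv2.imread(f'pics/fit_{c}.png')[y:y+190,x:x+190],(400,400)) for c,x,y in(('scene',150,60),('top',130,140))]))
E
python3 fit.py
```

```text
scene case 0.77 8104
scene cover_edge 0.89 4929
scene cover_hinge 0.62 4915
scene cover 0.97 5129
top case 0.7 12057
top cover_edge 0.63 3639
top cover_hinge 0.55 3635
[('scene', 'cover'), ('scene', 'all'), ('top', 'cover'), ('top', 'all')] [499.7  58.9 -73.2] [np.float64(0.9634238310708899), np.float64(0.9725130890052356), np.float64(0.9516679800367743), np.float64(0.9825628548256286)]
hinge [521.4 -12.9] edge [535.  -57.8]
```

View pics/fit.png

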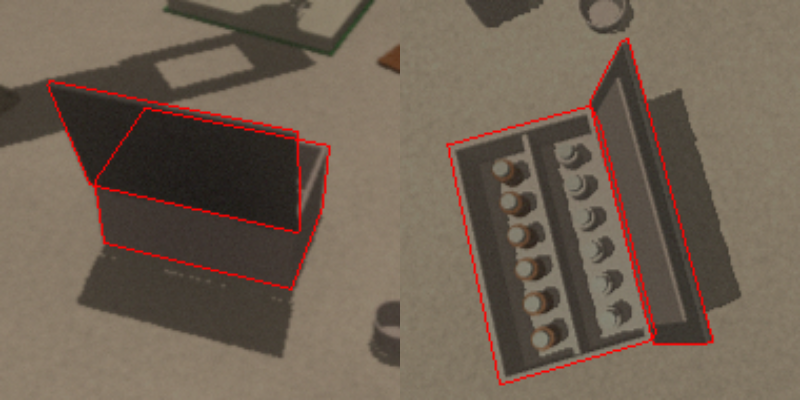

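The fit matches both views closely (IoU 0.95–0.98): case at (500, 59), yaw -73.2°, hinge at (521, -13). Now I compute the waypoints in the case plane (u = front, w = up).

```bash
cat > plan.py <<'E'
from h import *
from scipy.spatial.transform import Rotation as Ro
np.set_printoptions(precision=3,suppress=True)
H=np.array([521.4,-12.9,100]);al=np.radians(-73.2)
ex=np.array([np.cos(al),np.sin(al),0]);ey=np.array([-ex[1],ex[0],0]);ez=np.array([0,0,1.])
def av(t): return np.array([-np.sin(t),-np.cos(t)])
def bv(t): return np.array([-np.cos(t),np.sin(t)])
def under(th,r=170): return r*np.array([np.cos(th),np.sin(th)])
def outer(th): return under(th)+6*np.array([-np.sin(th),np.cos(th)])
T45=np.radians(45)
def straddle(th,s=20,bb=42.5,t=T45): return outer(th)+(13+s)*av(t)-bb*bv(t)
def tipat(p,t=T45): return p+13*av(t)+42.5*bv(t)   # TCP with front fingertip inner corner at p
def lower(th,se=15,t=T45):
    if th>np.pi/2-t: return tipat(under(th,170-se),t)
    return tipat(under(th)+se*av(t),t)
def world(q): return H-ex*q[0]+ez*q[1]
def Rt(t=T45):
    z=np.sin(t)*ex-np.cos(t)*ez;y=-np.cos(t)*ex-np.sin(t)*ez
    return np.c_[np.cross(y,z),y,z]
def row(q,t=T45,s=None):
    s=s or sense();R0=Ro.from_euler('xyz',s['tcp_rot'],degrees=True)
    dp=R0.inv().apply(world(q)-np.array(s['tool_pos']))/200
    return dp,np.degrees((R0.inv()*Ro.from_matrix(Rt(t))).as_rotvec())/180
def where():
    s=sense();d=np.array(s['tool_pos'])-H;return s['time'],np.array([-d@ex,d[2]]),d@ey,np.array(s['ft_force']),s['tcp_rot']
E
python3 - <<'E'
from plan import *
P=straddle(1.85,20,10)
for n,q in(('appr',P-150*av(T45)),('strad',P),('contact',straddle(1.85)),('n1.4',straddle(1.4)),('c1.0',tipat(under(1.0,150))),('c.8',lower(.8)),('shut',lower(0))): print(n,q,world(q),*row(q))
print(where(), sense()['joint_pos'])
E
```

```text
appr [ 37.185 237.424] [510.652  22.698 337.424] [-2.243 -1.774 -0.531] [ 0.238 -0.094 -0.226]
strad [-68.881 131.358] [541.309 -78.842 231.358] [-2.604 -2.163 -0.   ] [ 0.238 -0.094 -0.226]
contact [-45.9   108.377] [534.667 -56.841 208.377] [-2.526 -2.079  0.115] [ 0.238 -0.094 -0.226]
n1.4 [ 29.699 115.16 ] [512.816  15.532 215.16 ] [-2.268 -1.802  0.081] [ 0.238 -0.094 -0.226]
c1.0 [ 41.801 147.08 ] [509.318  27.117 247.08 ] [-2.227 -1.757 -0.079] [ 0.238 -0.094 -0.226]
c.8 [ 68.745 132.05 ] [501.53   52.911 232.05 ] [-2.135 -1.659 -0.004] [ 0.238 -0.094 -0.226]
shut [120.149  10.253] [486.673 102.121 110.253] [-1.96  -1.471  0.605] [ 0.238 -0.094 -0.226]
(1.6, array([602.499, 131.314]), np.float64(-86.88144604842789), array([ 0.354, -0.174, -0.093]), array([179.998,  -0.001, 153.886])) [58.992  7.47  85.267  0.001 87.262 -4.893]
```

Call:
{"op": "step_arm", "data": {
  "targets": [
    {"dp": [-0.2, -0.15, -0.3], "angular": [0.05, -0.02, -0.05], "fingers": 0},
    {"dp": [-0.4, -0.3, -0.5], "angular": [0.1, -0.04, -0.09], "fingers": 0},
    {"dp": [-0.6, -0.45, -0.53], "angular": [0.14, -0.055, -0.13], "fingers": 0},
    {"dp": [-0.8, -0.6, -0.53], "angular": [0.18, -0.07, -0.17], "fingers": 0},
    {"dp": [-1, -0.75, -0.53], "angular": [0.21, -0.082, -0.2], "fingers": 0},
    {"dp": [-1, -0.8, -0.53], "angular": [0.238, -0.094, -0.226], "fingers": 0},
    {"dp": [-1, -0.8, -0.53], "angular": [0.238, -0.094, -0.226], "fingers": 0},
    {"dp": [-1, -0.8, -0.53], "angular": [0.238, -0.094, -0.226], "fingers": 0}
  ]
}}

```text
time: 2.6
tool_pos: [373.3, 307.7, 337.6]
tcp_rot: [-135.1, 0.1, -163.2]
ft_force: [0.2, -0.5, 0.5]
finger_gap: 85.4
grip_force: 0.0
```

```bash
python3 - <<'E'
from plan import *
P=straddle(1.85,20,10)
print(where(), sense()['joint_pos']);print(*row(P-150*av(T45)))
E
```

```text
(2.6, array([349.748, 237.611]), np.float64(-49.11116975774469), array([ 0.156, -0.513,  0.542]), array([-135.121,    0.145, -163.212])) [ 57.029  11.965  80.264 -36.641 115.249 -57.481]
[-0.246 -1.106  1.104] [ 0.001  0.001 -0.001]
```

Call:
{"op": "step_arm", "data": {
  "targets": [
    {"dp": [-0.03, -0.13, 0.13], "fingers": 0},
    {"dp": [-0.06, -0.26, 0.26], "fingers": 0},
    {"dp": [-0.1, -0.4, 0.4], "fingers": 0},
    {"dp": [-0.13, -0.53, 0.53], "fingers": 0},
    {"dp": [-0.17, -0.67, 0.67], "fingers": 0},
    {"dp": [-0.21, -0.82, 0.82], "fingers": 0},
    {"dp": [-0.246, -0.97, 0.97], "fingers": 0},
    {"dp": [-0.246, -0.97, 0.97], "fingers": 0}
  ]
}}

```text
validation failed for argument at $.ta...
```

```bash
python3 - <<'E'
from plan import *
P=straddle(1.85,20,10)
print(where(), sense()['joint_pos']);print(*row(P-150*av(T45)));print(*row(P))
cv2.imwrite('pics/c.png',snapshot('scene'))
E
```

```text
(2.6, array([349.748, 237.611]), np.float64(-49.11116975774469), array([ 0.156, -0.513,  0.542]), array([-135.121,    0.145, -163.212])) [ 57.029  11.965  80.264 -36.641 115.249 -57.481]
[-0.246 -1.106  1.104] [ 0.001  0.001 -0.001]
[-0.245 -1.108  1.854] [ 0.001  0.001 -0.001]
```

View pics/c.png

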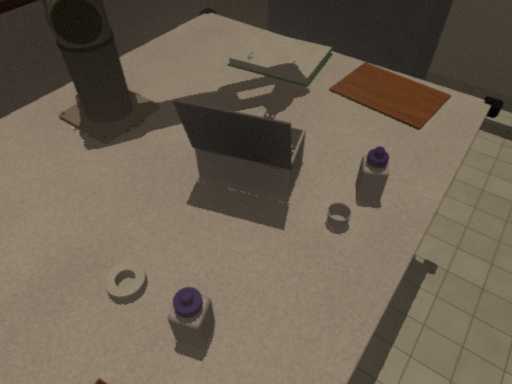

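The call was refused because `angular` was missing, so nothing moved. The picture shows the scene unchanged (cover still leaning, edge near (235,112)). I'm resending with zero turns.

Call:
{"op": "step_arm", "data": {
  "targets": [
    {"dp": [-0.03, -0.13, 0.13], "angular": [0, 0, 0], "fingers": 0},
    {"dp": [-0.06, -0.26, 0.26], "angular": [0, 0, 0], "fingers": 0},
    {"dp": [-0.1, -0.4, 0.4], "angular": [0, 0, 0], "fingers": 0},
    {"dp": [-0.13, -0.53, 0.53], "angular": [0, 0, 0], "fingers": 0},
    {"dp": [-0.17, -0.67, 0.67], "angular": [0, 0, 0], "fingers": 0},
    {"dp": [-0.21, -0.82, 0.82], "angular": [0, 0, 0], "fingers": 0},
    {"dp": [-0.246, -0.97, 0.97], "angular": [0, 0, 0], "fingers": 0},
    {"dp": [-0.246, -0.97, 0.97], "angular": [0, 0, 0], "fingers": 0}
  ]
}}

```text
time: 3.65
tool_pos: [500.8, 56.5, 338.8]
tcp_rot: [-135.0, 0.3, -163.4]
ft_force: [0.4, 0.7, -0.2]
finger_gap: 85.2
grip_force: 0.0
```

```bash
python3 - <<'E'
from plan import *
P=straddle(1.85,20,10)
print(where(), sense()['joint_pos']);print(*row(P-150*av(T45)));print(*row(P))
cv2.imwrite('pics/d.png',snapshot('scene'))
E
```

```text
(3.65, array([ 72.396, 238.797]), np.float64(0.3072312931216384), array([ 0.374,  0.697, -0.177]), array([-135.041,    0.265, -163.427])) [ 29.818  -4.534  97.392 -43.935  97.078 -78.354]
[ 0.001 -0.12   0.129] [ 0.     0.    -0.002]
[ 0.001 -0.12   0.879] [ 0.     0.    -0.002]
```

View pics/d.png

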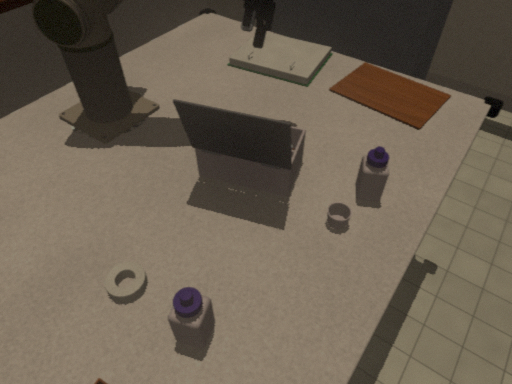

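The picture shows the gripper entering at (260,25), above and in front of the untouched cover. Next is the straddle pose, with the rear finger nearer the cover so the front fingertip stays clear.

```bash
python3 - <<'E'
from plan import *
for q in (straddle(1.85,15,28)-100*av(T45),straddle(1.85,15,28),straddle(1.85,18)): print(*row(q))
E
```

```text
[ 0.001 -0.036  0.358] [ 0.     0.    -0.002]
[ 0.002 -0.036  0.858] [ 0.     0.    -0.002]
[0.002 0.036 0.873] [ 0.     0.    -0.002]
```

Call:
{"op": "step_arm", "data": {
  "targets": [
    {"dp": [0, -0.036, 0.15], "angular": [0, 0, 0], "fingers": 0},
    {"dp": [0, -0.036, 0.3], "angular": [0, 0, 0], "fingers": 0},
    {"dp": [0, -0.036, 0.45], "angular": [0, 0, 0], "fingers": 0},
    {"dp": [0, -0.036, 0.58], "angular": [0, 0, 0], "fingers": 0},
    {"dp": [0, -0.036, 0.7], "angular": [0, 0, 0], "fingers": 0},
    {"dp": [0, -0.036, 0.8], "angular": [0, 0, 0], "fingers": 0},
    {"dp": [0, -0.036, 0.86], "angular": [0, 0, 0], "fingers": 0},
    {"dp": [0, -0.036, 0.86], "angular": [0, 0, 0], "fingers": 0}
  ]
}}

```text
time: 4.7
tool_pos: [536.6, -62.3, 220.8]
tcp_rot: [-135.0, 0.0, -163.2]
ft_force: [-0.5, 0.9, 0.0]
finger_gap: 85.4
grip_force: 0.0
```

```bash
python3 - <<'E'
from plan import *
print(where(), sense()['joint_pos'])
for th in (1.85,1.7,1.6,1.5,1.45,1.4,1.35): print(th,row(straddle(th,18))[0])
for n,q in (('retreat',straddle(1.4,18,32)),('c1.0',tipat(under(1.0,150))),('c1.1',tipat(under(1.1,150)))): print(n,row(q)[0])
a=cv2.resize(snapshot('scene')[40:230,150:340],(400,400));b=cv2.resize(snapshot('top')[140:330,130:320],(400,400))
cv2.imwrite('pics/e.png',np.hstack([a,b]))
E
```

```text
(4.7, array([-51.725, 120.772]), np.float64(0.3123998433478162), array([-0.473,  0.863,  0.006]), array([-134.992,    0.037, -163.168])) [ 15.875  -3.403 108.97  -46.213  78.372 -79.478]
1.85 [0.002 0.064 0.013]
1.7 [ 0.001  0.131 -0.096]
1.6 [ 0.001  0.183 -0.162]
1.5 [ 0.001  0.243 -0.223]
1.45 [ 0.001  0.274 -0.252]
1.4 [ 0.001  0.308 -0.278]
1.35 [ 0.001  0.342 -0.303]
retreat [ 0.001  0.255 -0.278]
c1.0 [ 0.001  0.238 -0.424]
c1.1 [ 0.001  0.165 -0.404]
```

View pics/e.png

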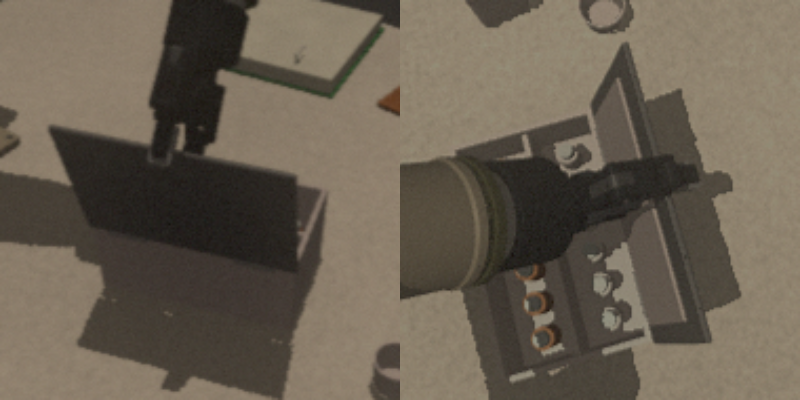

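Left panel: the rear fingertip is at (157,160), overlapping the outer face just below the edge. Right panel: the fingers straddle the edge at about (690,175) and the cover hasn't moved. Now I nudge it to nearly upright.

Call:
{"op": "step_arm", "data": {
  "targets": [
    {"dp": [0, 0.04, 0], "angular": [0, 0, 0], "fingers": 0},
    {"dp": [0, 0.065, 0.01], "angular": [0, 0, 0], "fingers": 0},
    {"dp": [0, 0.085, -0.025], "angular": [0, 0, 0], "fingers": 0},
    {"dp": [0, 0.105, -0.06], "angular": [0, 0, 0], "fingers": 0},
    {"dp": [0, 0.13, -0.096], "angular": [0, 0, 0], "fingers": 0},
    {"dp": [0, 0.155, -0.13], "angular": [0, 0, 0], "fingers": 0},
    {"dp": [0, 0.183, -0.162], "angular": [0, 0, 0], "fingers": 0},
    {"dp": [0, 0.2, -0.18], "angular": [0, 0, 0], "fingers": 0}
  ]
}}

```text
time: 5.8
tool_pos: [521.2, -10.5, 218.6]
tcp_rot: [-134.9, 0.1, -163.1]
ft_force: [-0.6, -1.5, 4.5]
finger_gap: 85.2
grip_force: 1.8
```

```bash
cat >> plan.py <<'E'
def theta():
    # cover angle from the seen edge point, by least squares over both cameras
    from scipy.optimize import minimize_scalar
    obs=[]
    for c in('scene','top'):
        snapshot(c)
        r=[x for x in pinpoint(c,'cover_edge') if x['conf']>.3]
        if r: obs.append((c,r[0]['at'],round(r[0]['conf'],2)))
    def err(th,c,px):
        X=world(under(th)+3*np.array([-np.sin(th),np.cos(th)]));o,d=ray(c,px);v=X-o;return np.linalg.norm(v-d*(v@d))
    out=[]
    for c,px,k in obs:
        g=np.linspace(-.05,1.9,400);e=[err(t,c,px) for t in g];i=int(np.argmin(e));out.append((c,k,round(g[i],2),round(e[i],1)))
    return out
E
python3 - <<'E'
from plan import *
print(where(),theta())
for th in (1.6,1.5,1.45,1.4,1.35): print(th,row(straddle(th,18))[0])
for n,q in (('retreat',straddle(1.4,18,32)),('c1.0',tipat(under(1.0,150))),('c1.1',tipat(under(1.1,150)))): print(n,row(q)[0])
E
```

```text
(5.8, array([  2.32 , 118.607]), np.float64(0.5027927113071309), array([-0.608, -1.533,  4.462]), array([-134.945,    0.075, -163.123])) [('scene', 0.6, np.float64(1.55), np.float64(0.5)), ('top', 0.89, np.float64(1.53), np.float64(5.3))]
1.6 [ 0.001 -0.017  0.017]
1.5 [ 0.     0.042 -0.044]
1.45 [ 0.     0.074 -0.073]
1.4 [ 0.     0.107 -0.099]
1.35 [ 0.     0.141 -0.124]
retreat [ 0.     0.054 -0.099]
c1.0 [ 0.     0.037 -0.245]
c1.1 [ 0.    -0.036 -0.225]
```

The cover is near 1.54 rad, as predicted. Now I push it to 1.4, release by backing off, and put the front finger where it catches the cover at about 1.0 rad.

Call:
{"op": "step_arm", "data": {
  "targets": [
    {"dp": [0, 0.025, -0.025], "angular": [0, 0, 0], "fingers": 0},
    {"dp": [0, 0.05, -0.05], "angular": [0, 0, 0], "fingers": 0},
    {"dp": [0, 0.075, -0.073], "angular": [0, 0, 0], "fingers": 0},
    {"dp": [0, 0.107, -0.099], "angular": [0, 0, 0], "fingers": 0},
    {"dp": [0, 0.06, -0.12], "angular": [0, 0, 0], "fingers": 0},
    {"dp": [0, 0.037, -0.18], "angular": [0, 0, 0], "fingers": 0},
    {"dp": [0, 0.037, -0.24], "angular": [0, 0, 0], "fingers": 0},
    {"dp": [0, 0.037, -0.245], "angular": [0, 0, 0], "fingers": 0}
  ]
}}

```text
time: 7.0
tool_pos: [510.1, 27.9, 248.9]
tcp_rot: [-135.0, 0.2, -163.1]
ft_force: [-0.0, -0.7, -0.5]
finger_gap: 85.3
grip_force: 0.0
```

```bash
python3 - <<'E'
from plan import *
print(where(),theta())
E
```

```text
(7.0, array([ 42.339, 148.909]), np.float64(0.9775754076303896), array([-0.035, -0.671, -0.511]), array([-134.99 ,    0.184, -163.104])) [('scene', 0.89, np.float64(1.28), np.float64(0.3)), ('top', 0.82, np.float64(1.28), np.float64(0.5))]
```

It is falling freely, at 1.28 rad. I hold still for the catch.

Call:
{"op": "step_arm", "data": {
  "targets": [
    {"dp": [0, 0, 0], "angular": [0, 0, 0], "fingers": 0},
    {"dp": [0, 0, 0], "angular": [0, 0, 0], "fingers": 0},
    {"dp": [0, 0, 0], "angular": [0, 0, 0], "fingers": 0},
    {"dp": [0, 0, 0], "angular": [0, 0, 0], "fingers": 0},
    {"dp": [0, 0, 0], "angular": [0, 0, 0], "fingers": 0},
    {"dp": [0, 0, 0], "angular": [0, 0, 0], "fingers": 0},
    {"dp": [0, 0, 0], "angular": [0, 0, 0], "fingers": 0},
    {"dp": [0, 0, 0], "angular": [0, 0, 0], "fingers": 0}
  ]
}}

```text
time: 8.2
tool_pos: [509.6, 27.2, 247.5]
tcp_rot: [-135.0, 0.0, -163.1]
ft_force: [0.0, 1.4, -0.6]
finger_gap: 85.7
grip_force: 0.5
```

```bash
python3 - <<'E'
from plan import *
print(where(),theta())
a=cv2.resize(snapshot('scene')[40:230,150:340],(400,400));b=cv2.resize(snapshot('top')[140:330,130:320],(400,400))
cv2.imwrite('pics/f.png',np.hstack([a,b]))
for th in (1,.9,.8,.7,.6,.5,.4,.3): print(th,row(lower(th))[0])
E
```

```text
(8.2, array([ 41.777, 147.501]), np.float64(0.2549594995951852), array([ 0.05 ,  1.362, -0.598]), array([-134.972,    0.046, -163.129])) [('scene', 0.73, np.float64(1.01), np.float64(9.9)), ('top', 0.84, np.float64(0.98), np.float64(0.5))]
1 [ 0.001 -0.003 -0.023]
0.9 [ 0.001  0.073 -0.036]
0.8 [ 0.001  0.151 -0.041]
0.7 [ 0.001  0.234 -0.038]
0.6 [ 0.001  0.319 -0.027]
0.5 [ 0.001  0.401 -0.007]
0.4 [0.001 0.481 0.021]
0.3 [0.001 0.559 0.057]
```

View pics/f.png

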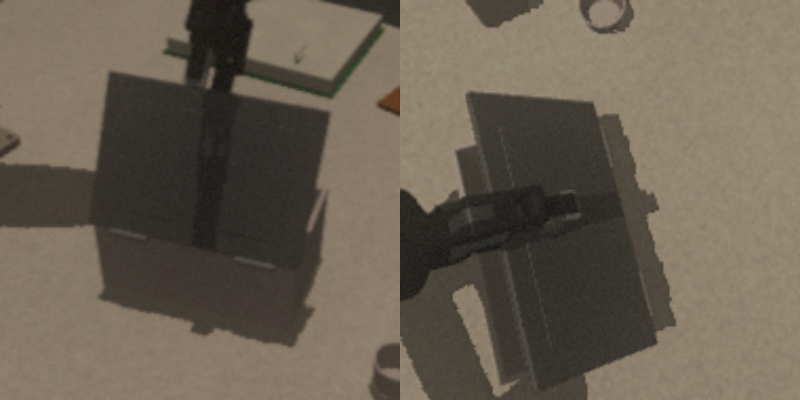

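The cover rests on the front finger at about 1.0 rad (0.5 N on the pad). In the left panel its edge runs at (110,72)–(330,110) with the finger under it; in the right panel the rear finger is clear above, at (570,205). Now I lower it gently.

Call:
{"op": "step_arm", "data": {
  "targets": [
    {"dp": [0, 0, 0], "angular": [0, 0, 0], "fingers": 0},
    {"dp": [0, 0, -0.015], "angular": [0, 0, 0], "fingers": 0},
    {"dp": [0, 0.035, -0.03], "angular": [0, 0, 0], "fingers": 0},
    {"dp": [0, 0.073, -0.036], "angular": [0, 0, 0], "fingers": 0},
    {"dp": [0, 0.112, -0.04], "angular": [0, 0, 0], "fingers": 0},
    {"dp": [0, 0.15, -0.041], "angular": [0, 0, 0], "fingers": 0},
    {"dp": [0, 0.19, -0.04], "angular": [0, 0, 0], "fingers": 0},
    {"dp": [0, 0.234, -0.038], "angular": [0, 0, 0], "fingers": 0}
  ]
}}

```text
time: 9.5
tool_pos: [498.3, 64.2, 219.3]
tcp_rot: [-135.0, 0.0, -163.1]
ft_force: [0.7, 0.5, -0.8]
finger_gap: 85.5
grip_force: 0.3
```

```bash
python3 - <<'E'
from plan import *
print(where(),theta(),sense()['grip_force'])
for th in (.7,.6,.5,.4,.3,.25,.2): print(th,row(lower(th))[0])
E
```

```text
(9.5, array([ 80.479, 119.33 ]), np.float64(0.1838210994522817), array([ 0.75 ,  0.5  , -0.761]), array([-134.96 ,    0.041, -163.138])) [('scene', 0.83, np.float64(0.78), np.float64(5.6)), ('top', 0.78, np.float64(0.7), np.float64(3.6))] 0.6635868284502067
0.7 [-0.    -0.001 -0.001]
0.6 [-0.     0.083  0.01 ]
0.5 [-0.     0.166  0.03 ]
0.4 [-0.     0.246  0.058]
0.3 [-0.     0.323  0.094]
0.25 [-0.     0.36   0.115]
0.2 [-0.     0.396  0.137]
```

Call:
{"op": "step_arm", "data": {
  "targets": [
    {"dp": [0, 0.04, 0.005], "angular": [0, 0, 0], "fingers": 0},
    {"dp": [0, 0.083, 0.01], "angular": [0, 0, 0], "fingers": 0},
    {"dp": [0, 0.115, 0.018], "angular": [0, 0, 0], "fingers": 0},
    {"dp": [0, 0.145, 0.025], "angular": [0, 0, 0], "fingers": 0},
    {"dp": [0, 0.17, 0.031], "angular": [0, 0, 0], "fingers": 0},
    {"dp": [0, 0.195, 0.04], "angular": [0, 0, 0], "fingers": 0},
    {"dp": [0, 0.22, 0.049], "angular": [0, 0, 0], "fingers": 0},
    {"dp": [0, 0.246, 0.058], "angular": [0, 0, 0], "fingers": 0}
  ]
}}

```text
time: 10.7
tool_pos: [490.7, 89.4, 176.5]
tcp_rot: [-135.0, 0.0, -163.1]
ft_force: [-0.2, -0.1, -1.8]
finger_gap: 85.7
grip_force: 0.5
```

```bash
python3 - <<'E'
from plan import *
print(where(),theta(),sense()['grip_force'])
for th in (.4,.35,.3,.25,.2,.15,.1,.05,0): print(th,row(lower(th))[0])
a=cv2.resize(snapshot('scene')[40:230,150:340],(400,400));b=cv2.resize(snapshot('top')[140:330,130:320],(400,400))
cv2.imwrite('pics/g.png',np.hstack([a,b]))
E
```

```text
(10.7, array([106.801,  76.51 ]), np.float64(0.1949305838098649), array([-0.228, -0.11 , -1.809]), array([-134.964,    0.048, -163.144])) [('scene', 0.59, np.float64(0.44), np.float64(1.5)), ('top', 0.57, np.float64(0.05), np.float64(0.9))] 0.8509955182671547
0.4 [0.001 0.001 0.001]
0.35 [0.001 0.04  0.018]
0.3 [0.001 0.078 0.036]
0.25 [0.001 0.115 0.057]
0.2 [0.001 0.151 0.08 ]
0.15 [0.001 0.186 0.104]
0.1 [0.001 0.22  0.13 ]
0.05 [0.001 0.252 0.158]
0 [0.001 0.283 0.187]
```

View pics/g.png

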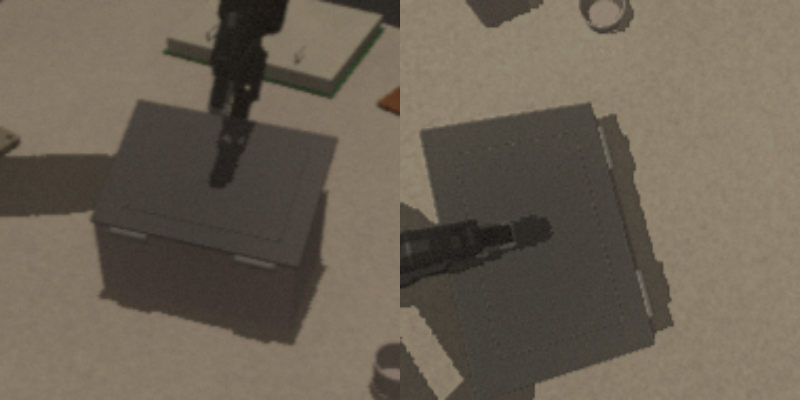

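The cover is held at about 0.43 rad: in the left panel its far edge is at (140,100)–(335,140), bearing on the finger with 0.85 N. The top view says little at small angles. I continue at about 0.2 rad/s.

Call:
{"op": "step_arm", "data": {
  "targets": [
    {"dp": [0, 0.02, 0.009], "angular": [0, 0, 0], "fingers": 0},
    {"dp": [0, 0.04, 0.018], "angular": [0, 0, 0], "fingers": 0},
    {"dp": [0, 0.06, 0.027], "angular": [0, 0, 0], "fingers": 0},
    {"dp": [0, 0.078, 0.036], "angular": [0, 0, 0], "fingers": 0},
    {"dp": [0, 0.096, 0.046], "angular": [0, 0, 0], "fingers": 0},
    {"dp": [0, 0.115, 0.057], "angular": [0, 0, 0], "fingers": 0},
    {"dp": [0, 0.133, 0.068], "angular": [0, 0, 0], "fingers": 0},
    {"dp": [0, 0.151, 0.08], "angular": [0, 0, 0], "fingers": 0}
  ]
}}

```text
time: 12.0
tool_pos: [488.0, 99.0, 143.9]
tcp_rot: [-135.0, 0.1, -163.1]
ft_force: [0.8, 1.1, -0.8]
finger_gap: 85.5
grip_force: 0.7
```

```bash
python3 - <<'E'
from plan import *
print(where(),theta(),sense()['grip_force'])
for th in (.2,.15,.1,.05,0,-.05): print(th,row(lower(th))[0])
E
```

```text
(12.0, array([116.798,  43.887]), np.float64(0.3267453683297723), array([ 0.763,  1.095, -0.833]), array([-134.969,    0.059, -163.136])) [('scene', 0.75, np.float64(0.22), np.float64(1.1)), ('top', 0.56, np.float64(0.07), np.float64(3.1))] 0.9739256836473942
0.2 [ 0.001  0.    -0.   ]
0.15 [0.001 0.035 0.024]
0.1 [0.001 0.069 0.05 ]
0.05 [0.001 0.101 0.078]
0 [0.001 0.132 0.107]
-0.05 [0.001 0.161 0.138]
```

Call:
{"op": "step_arm", "data": {
  "targets": [
    {"dp": [0, 0.017, 0.012], "angular": [0, 0, 0], "fingers": 0},
    {"dp": [0, 0.035, 0.024], "angular": [0, 0, 0], "fingers": 0},
    {"dp": [0, 0.052, 0.036], "angular": [0, 0, 0], "fingers": 0},
    {"dp": [0, 0.069, 0.049], "angular": [0, 0, 0], "fingers": 0},
    {"dp": [0, 0.085, 0.062], "angular": [0, 0, 0], "fingers": 0},
    {"dp": [0, 0.101, 0.075], "angular": [0, 0, 0], "fingers": 0},
    {"dp": [0, 0.117, 0.088], "angular": [0, 0, 0], "fingers": 0},
    {"dp": [0, 0.132, 0.1], "angular": [0, 0, 0], "fingers": 0}
  ]
}}

```text
time: 13.2
tool_pos: [486.6, 103.2, 111.1]
tcp_rot: [-135.0, 0.1, -163.1]
ft_force: [0.1, -0.4, -0.5]
finger_gap: 85.5
grip_force: 0.0
```

```bash
python3 - <<'E'
from plan import *
print(where(),theta(),sense()['grip_force'])
a=cv2.resize(snapshot('scene')[40:230,150:340],(400,400));b=cv2.resize(snapshot('top')[140:330,130:320],(400,400))
cv2.imwrite('pics/i.png',np.hstack([a,b]))
E
```

```text
(13.2, array([121.233,  11.108]), np.float64(0.30213320730605675), array([ 0.094, -0.416, -0.459]), array([-134.962,    0.053, -163.138])) [('scene', 0.55, np.float64(0.02), np.float64(4.7)), ('top', 0.68, np.float64(-0.05), np.float64(5.9))] 0.0
```

View pics/i.png

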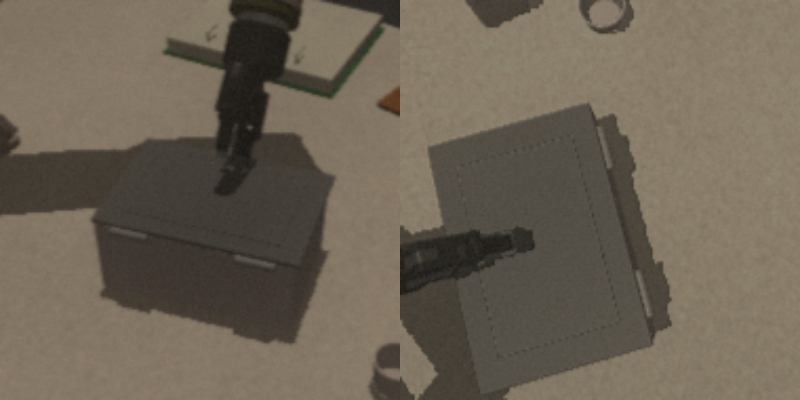

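The cover looks flat and shut in both panels, and finger contact is zero. I slip the finger off the lip (down and out), then withdraw along the tool axis.

Call:
{"op": "step_arm", "data": {
  "targets": [
    {"dp": [0, 0.02, 0.01], "angular": [0, 0, 0], "fingers": 0},
    {"dp": [0, 0.045, 0], "angular": [0, 0, 0], "fingers": 0},
    {"dp": [0, 0.07, 0], "angular": [0, 0, 0], "fingers": 0},
    {"dp": [0, 0.075, -0.05], "angular": [0, 0, 0], "fingers": 0},
    {"dp": [0, 0.075, -0.15], "angular": [0, 0, 0], "fingers": 0},
    {"dp": [0, 0.075, -0.35], "angular": [0, 0, 0], "fingers": 0},
    {"dp": [0, 0.075, -0.6], "angular": [0, 0, 0], "fingers": 0},
    {"dp": [0, 0.075, -0.85], "angular": [0, 0, 0], "fingers": 0}
  ]
}}

```text
time: 14.5
tool_pos: [447.9, 230.3, 223.3]
tcp_rot: [-135.0, 0.1, -163.1]
ft_force: [0.8, 0.7, 0.6]
finger_gap: 85.3
grip_force: 0.0
```

Call:
{"op": "step_arm", "data": {
  "targets": [
    {"dp": [0, 0, 0], "angular": [0, 0, 0], "fingers": 0},
    {"dp": [0, 0, 0], "angular": [0, 0, 0], "fingers": 0},
    {"dp": [0, 0, 0], "angular": [0, 0, 0], "fingers": 0},
    {"dp": [0, 0, 0], "angular": [0, 0, 0], "fingers": 0},
    {"dp": [0, 0, 0], "angular": [0, 0, 0], "fingers": 0},
    {"dp": [0, 0, 0], "angular": [0, 0, 0], "fingers": 0},
    {"dp": [0, 0, 0], "angular": [0, 0, 0], "fingers": 0},
    {"dp": [0, 0, 0], "angular": [0, 0, 0], "fingers": 0}
  ]
}}

```text
time: 15.5
tool_pos: [448.6, 228.5, 220.9]
tcp_rot: [-135.0, 0.1, -163.1]
ft_force: [0.2, -1.4, -0.2]
finger_gap: 85.5
grip_force: 0.0
```

```bash
python3 - <<'E'
from plan import *
print(where(),theta(),sense()['qd'])
cv2.imwrite('pics/j.png',snapshot('scene'))
E
```

```text
(15.5, array([252.091, 120.891]), np.float64(0.0658475062186191), array([ 0.163, -1.421, -0.22 ]), array([-134.966,    0.055, -163.14 ])) [('scene', 0.93, np.float64(0.01), np.float64(1.4)), ('top', 0.59, np.float64(-0.0), np.float64(5.3))] [-0.08   0.053 -0.019 -0.098  0.102  0.038]
```

View pics/j.png

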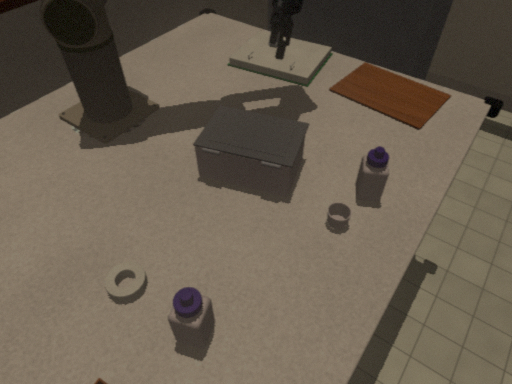

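The picture shows the cover shut, its top at (200–307, 112–160). The case and bystanders are where they started and the gripper is clear at (285,35), so I hand in.

```bash
python3 -c "
from bench import hand_in;print(hand_in())"
```

```text
the job is handed in; nothing more can be done
None
```

The cover was nudged past upright, caught on the finger at about 1.0 rad and lowered gently until shut; the case and bystanders look unmoved, the arm ended clear, and I handed in at 15.5 s (no verdict was returned).

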